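Lay a small computer down on the service riser

TASK

Lay the small black computer down on its side for servicing: tip it over away from the orange stop and ease it down gently onto the blue mat, supporting it all the way so that it does not drop, then push it back along the riser until its foot end is flush against the stop. Only push and support it with the fingers; do not pick it up. Leave everything else on the bench where it is and take the hand away at the end.

Things in the scene. Friction and masses are not known exactly. Their poses are not given: they have to be found in the camera images.
- riser: Fixed plywood riser, 170 (its x) x 195 (its y) x 60 mm high, blue mat on top; origin at the centre of its underside, on the table. Its +y end is free. Along its -y end runs an orange stop bar as wide as the riser, 15 mm thick, rising 30 mm above the mat. The computer has to lie with its length along the riser's y.
- stop_face (a point): Point at mat height (60 mm above the table) in the middle of the stop's face, which looks to the riser's +y; 82.5 mm to -y of the riser's origin, axes as the riser's. The mat reaches 180 mm to +y of it, so the freshly tipped computer's top end juts 38 to 60 mm past the riser's free end, with air below.
- computer: Loose black box, 120 (its x) x 38 (its y) x 175 mm tall (its z), 0.5 to 0.9 kg, evenly filled; aluminium front with blue button at its -x. Origin: centre of its foot. Stands on the mat 5 to 25 mm to +y of the stop, within 4 degrees of the riser's yaw. Is to be tipped to its +y, so that its +y side lies on the mat, foot end towards the stop; past 12 degrees it falls by itself.
- computer_edge (a point): Middle of the computer's lower edge on its +y side, the edge it turns about when tipped (0, 19, 0 mm from its origin). It stays on the mat throughout.
- computer_top (a point): Centre of the computer's top face (0, 0, 175 mm from its origin). Once the computer lies, it slides under a push of a few newtons here.
- screwdriver: Bystander: blue-handled screwdriver 190 mm long, lying to the left.
- screw_tray: Bystander: grey divided screw tray 110 x 150 x 30 mm, left; origin under its centre.
- duster: Bystander: white spray can, 60 mm across, 190 mm tall, standing to the right; origin under its centre.
- mug: Bystander: blue mug, 80 mm across, 90 mm tall, right; origin under its centre.
- drive: Bystander: aluminium disk drive 80 x 115 x 18 mm, lying left, near the robot; origin under its centre.
- heatsink: Bystander: finned heat sink 70 x 70 x 40 mm, right, near the robot; origin under its centre.
Things that resemble listed ones, but are neither listed nor needed, are in the scene too. What is shaped like the computer but purple is not meant.

How it is judged:
At the end, for the whole second after the job is handed in: The computer lies flat (within about 4.5 degrees) on its +y side on the riser's mat, at rest, its foot end within 5 mm of the stop's face and square to it within 3.4 degrees, its middle within 45 mm of the riser's centre line (angle between computer's own y axis and vertical above 3.06 rad and y of computer in the frame of stop_face between -0.004 and 0.005 m and angle between the z axis of computer and the y axis of riser, either way round below 0.06 rad and x of computer in the frame of stop_face between -0.045 and 0.045 m and height (world z) of computer between 0.074 and 0.084 m and linear speed of computer below 0.02 m/s); the robot touches nothing.
It fails at once if the computer came down hard (it turned faster than 4 rad/s, as when it drops through more than about 6 degrees) (angular speed of computer above 4 rad/s).
It fails at once if the computer was picked up (its turning edge left the mat by more than 20 mm) (height (world z) of computer_edge above 0.08 m).
It fails at once if another thing on the bench was moved by more than 30 mm or knocked over (distance of any of screwdriver, screw_tray, duster, mug, drive, heatsink from where it was at the start of the episode above 0.03 m or angle between any of duster, mug's own z axis and vertical above 0.5 rad).
It also fails if it takes over 61 s, if anything falls off the work surface, if the arm or the gripper's body presses on something with over 40 N, if the wrist force passes 120 N, or if a joint passes its speed limit or range.

ROBOT

A 6-joint arm with a two-finger parallel gripper is mounted at the origin on the work surface. World frame = base frame: x ahead of the robot, y to its left, z up, the work surface at z = 0. Lengths are in m, angles in rad, forces in N, time in s.
With the tool pointing down it reaches from about 0.325 to 0.9 m from the base axis. Payload 6.1 kg.
Tool frame: the origin (TCP) lies at the very end of the fingers, on their centre line; the grasp point (between the pads) lies 19 mm behind it; z points along the fingers, y is the line along which they close (so a half turn about z gives the same grasp; the last joint's range is limited). The gripper opens to 85 mm and grips with 20 to 120 N. Pads are 22 mm wide; open, the fingers measure 114 mm over their backs; the gripper's body (76 mm by 85 mm) begins 54 mm behind the grasp point. The pads swing forward as they close: fully open they stand 13 mm farther back than shut.
Start: joints at [-0.126, 0.22, 1.526, -0, 1.395, -0.126], TCP at [0.625, -0, 0.231] pointing down, gripper open.
Joint ranges: [-2.98, 2.98], [-0.91, 2.08], [0.09, 2.57], [-1.24, 4.39], [0.2, 2.65], [-2.68, 2.68]. Speed limits (rad/s): [2.57, 2.57, 3.01, 3.14, 3.14, 3.14].

INTERFACE

Orientations are given as [roll, pitch, yaw] about the fixed x, y, z axes, in that order (R = Rz(yaw) Ry(pitch) Rx(roll)).
In Python, from cell import manip gives the robot as it stands. The module is installed in compiled form; this text tells all that it offers.
- The arm moves only by the tool play_rows, never from a script. Its argument "plan" is one flat list of numbers, 4 for each row, row after row: the shift along the tool's x, y, z as a fraction of full scale, then the turn about the tool's z as a fraction of full scale. In form: [dx, dy, dz, twist, dx, dy, dz, twist, ...]. A call has 1 to 20 rows; each row shifts and turns the commanded pose from where the row before left it, along the tool's axes as they then stand; what a row does not reach is not made up. Full scale, the value 1, is 3 cm for a shift and 0.08 rad for a turn. A row lasts 1/12 s, in which the tool goes at most 41.7 mm and 7.16 degrees, less where a joint would pass 70% of its speed; a pose out of reach is approached as far as the arm can. A call with a number of a shift or a turn outside -1 to 1 is refused whole. A call with a gripper value outside its range is refused whole. "jaw" is the closure in counts, from 0 (fully open) to 255 (shut), set as the call begins (left out, the last holds). The fingers move at their own pace and stop on an object; "force" is the grip in N (left out, the last holds). Time passes only in rows, so rows that do not move let the fingers close. It gives the time, the measured TCP pose, the force, the opening and the grip force at its end, in the units of the state.
- manip.sense(): the state, without advancing time (a new reading comes with each control period).
- manip.capture(name): name is "scene" or "side" or "wrist"; returns the picture (480x640x3 uint8, red, green, blue); there is no depth.
- manip.get_calibration(name): a dict with "fx", "fy", "cx", "cy" (pixels), "extrinsics" (4x4, takes a point from camera to world coordinates). Camera axes: x right, y down, z forward; pixel columns grow to the right and rows downward; lengths in m; the calibration is good to about 2 mm. A picture is of the moment at which its call begins: read the wrist's pose just before it. get_calibration takes no time and is no camera call; for the wrist camera it gives the pose at the moment of the call.
- manip.close_job(): hands the job in; it is judged then, once.
Trained networks look in the newest picture that a camera, given by its name, has taken for a name from the list of things; names that differ only in an ending like _2 or _b are one class to them, and where a whole thing is asked for, a point or a joint stands for the part that bears it (a point fixed in the world has none). Each returns a list of dicts, best first, with "score" (0 to 1); they miss things now and then, are a little off and sometimes report something else, mostly with a low value. They report only what shows in the picture. A call takes as long as a camera call. They do not tell look-alikes from the thing itself.
- manip.regions_of(camera, name): "region" (480x640 bool, what is visible of it).
- manip.pinpoint(camera, name): "xyz" ([x, y, z] in m, in world coordinates, good to about 4 mm: a listed point, or the origin of a listed thing).
The state is a dict: "t": time; "qpos": joint angles; "joint_velocities": joint speeds; "effort": joint torques, N m; "position": TCP position; "tool_rot": TCP orientation; "force": force on the tool from outside, world axes, zero at the start; "wrist_torque": the same for the moment, N m; "grip_width": finger opening in m; "gripper_force": force on a finger pad.
Only numpy, scipy, OpenCV 4.12 (cv2) and the standard library are available. Lean on these libraries where they do the work, as an engineer would, in place of code of your own. Each camera call takes 0.05 s, during which the arm holds its last target. There are 200 camera calls.

## Working session

There is one attempt and no reset: what is moved stays moved. The work goes in short steps, Python scripts to look and compute and a tool call to move; the robot and the scene stay as the last step left them, time stands still between calls to the robot, and variables do not carry over. Pictures are saved under pics/ and viewed, at most 10 in all, crops included, and the job is handed in when it is done.

Besides the shell and the picture viewer there is one more tool, called after "Request:" in YAML: its name, and indented under it one key for each argument. play_rows: Moves the arm, as the interface text tells. Shift numbers are shares of 3 cm and turn numbers shares of 0.08 rad, none past 1 either way. Its arguments: {"type":"object","properties":{"plan":{"type":"array","items":{"type":"number"}},"jaw":{"type":"number"},"force":{"type":"number"}},"required":["plan"]}

```bash
mkdir -p pics; cat > h.py <<'E'
import numpy as np, cv2
from cell import manip
def snap(c,n):
    im=manip.capture(c); cv2.imwrite(f'pics/{n}.png',im[:,:,::-1]); return im
def proj(c,P):
    k=manip.get_calibration(c); T=np.linalg.inv(np.array(k['extrinsics'])); p=T[:3,:3]@np.asarray(P,float)+T[:3,3]
    return [k['fx']*p[0]/p[2]+k['cx'],k['fy']*p[1]/p[2]+k['cy']]
def ray(c,u,v):
    k=manip.get_calibration(c); T=np.array(k['extrinsics']); d=T[:3,:3]@np.array([(u-k['cx'])/k['fx'],(v-k['cy'])/k['fy'],1]); return T[:3,3],d
def onz(c,u,v,z):
    o,d=ray(c,u,v); return o+d*(z-o[2])/d[2]
def tri(obs):
    A=0;b=0
    for c,u,v in obs:
        o,d=ray(c,u,v); d=d/np.linalg.norm(d); M=np.eye(3)-np.outer(d,d); A=A+M; b=b+M@o
    return np.linalg.solve(A,b)
E
python3 - <<'E'
from h import *
np.set_printoptions(precision=4,suppress=True)
a=snap('scene','s1'); b=snap('side','d1')
cv2.imwrite('pics/both.png',cv2.resize(np.hstack([a,b])[:,:,::-1],(800,300)))
for c in ('scene','side'):
    print(c,np.array(manip.get_calibration(c)['extrinsics'])[:3,3])
    for n in ('computer','computer_edge','computer_top','stop_face','riser','duster','mug','screw_tray'):
        for r in manip.pinpoint(c,n): 
            if r['score']>.2: print(n,round(r['score'],2),np.array(r['xyz']))
print(manip.sense())
E
```

```text
scene [ 1.1609 -0.4845  1.0957]
computer 0.96 [ 0.5488 -0.1492  0.0625]
computer 0.79 [ 0.3471 -0.0331  0.0021]
computer_edge 0.83 [ 0.3608 -0.0402 -0.0014]
computer_edge 0.74 [ 0.5565 -0.1347  0.0573]
computer_top 0.72 [ 0.3401 -0.0322  0.1739]
computer_top 0.67 [ 0.5506 -0.1446  0.2327]
stop_face 0.69 [ 0.549  -0.1831  0.0574]
riser 0.96 [ 0.5751 -0.1063  0.0028]
duster 0.6 [ 0.6304 -0.4086 -0.0005]
mug 0.59 [ 0.4048 -0.3674  0.0013]
screw_tray 0.78 [ 0.5996  0.4344 -0.0022]
side [0.0039 0.9124 0.9567]
computer 0.88 [ 0.3421 -0.0317  0.0044]
computer 0.87 [ 0.5486 -0.1517  0.0588]
computer 0.71 [ 0.5753 -0.1077  0.0018]
computer_edge 0.88 [ 0.3622 -0.0356  0.0017]
computer_edge 0.66 [ 0.5557 -0.1316  0.0622]
computer_edge 0.46 [ 0.3899  0.3691 -0.0009]
computer_top 0.84 [ 0.5461 -0.1462  0.2334]
computer_top 0.84 [ 0.3471 -0.036   0.1725]
stop_face 0.8 [ 0.5549 -0.1841  0.0588]
riser 0.73 [ 0.5762 -0.1063  0.0001]
duster 0.63 [ 0.6292 -0.408   0.0044]
mug 0.72 [ 0.5545 -0.1828  0.061 ]
mug 0.56 [ 0.404  -0.3753 -0.0016]
mug 0.28 [ 0.5472 -0.1501  0.2344]
screw_tray 0.67 [ 0.6003  0.4309 -0.0019]
{'t': 0.9, 'qpos': array([-0.1261,  0.2204,  1.5265,  0.    ,  1.3947, -0.1261]), 'joint_velocities': array([-0.0012,  0.0004, -0.0017,  0.    , -0.0015, -0.0011]), 'effort': array([ -0.0004, -49.6834, -38.9736,  -0.0003,   0.0007,   0.    ]), 'position': array([ 0.625 , -0.    ,  0.2313]), 'tool_rot': array([ 3.1415, -0.    ,  1.5707]), 'force': array([-1.0919,  0.3474,  0.7715]), 'wrist_torque': array([-0.0042,  0.0274, -0.0352]), 'gripper_force': 0.0, 'grip_width': 0.08549876769459966}
```

View pics/s1.png

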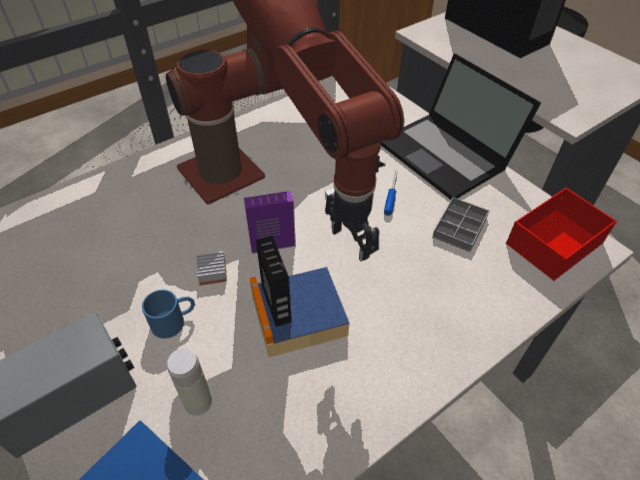

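View pics/d1.png

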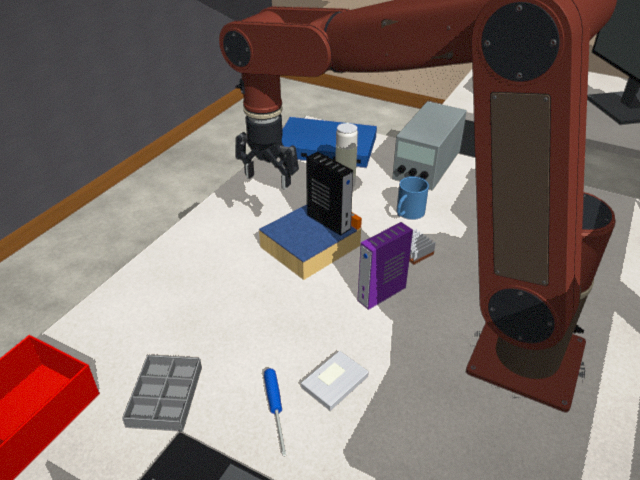

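The scene view shows the black computer (about 275,280) on the blue-matted riser, with the orange stop to its left. The side view shows the computer at (330,195) and the purple look-alike at (385,265). I'll zoom in to refine the riser yaw and find where the open fingertips are.

```bash
python3 - <<'E'
from h import *
a=cv2.imread('pics/s1.png'); b=cv2.imread('pics/d1.png')
ca=cv2.resize(a[225:365,240:360],(480,560),interpolation=cv2.INTER_CUBIC)[:, :400]
cb=cv2.resize(b[120:280,225:375],(400,427),interpolation=cv2.INTER_CUBIC)
o=np.zeros((560,800,3),np.uint8); o[:,:400]=ca; o[:427,400:]=cb
cv2.imwrite('pics/z.png',o)
for c in('scene','side'):
    for P in [(.625,0,.231),(.675,0,.231),(.575,0,.231),(.675,0,.244),(.575,0,.244)]: print(c,P,np.round(proj(c,P),1))
# riser corner predictions
y=np.array([.2955,.9553]);x=np.array([.9553,-.2955]);o=np.array([.5757,-.1063])
for i,j in((-85,-97.5),(85,-97.5),(85,97.5),(-85,97.5)):
    p=o+x*i/1000+y*j/1000
    print(i,j,np.round(proj('scene',[*p,.06]),1),np.round(proj('side',[*p,.06]),1))
E
```

```text
scene (0.625, 0, 0.231) [349.7 248.9]
scene (0.675, 0, 0.231) [364.5 263.6]
scene (0.575, 0, 0.231) [335.5 234.8]
scene (0.675, 0, 0.244) [365.  259.8]
scene (0.575, 0, 0.244) [335.7 230.9]
side (0.625, 0, 0.231) [267.4 186.2]
side (0.675, 0, 0.231) [248.8 180.5]
side (0.575, 0, 0.231) [286.6 192.2]
side (0.675, 0, 0.244) [248.3 175.6]
side (0.575, 0, 0.244) [286.4 187.3]
-85 -97.5 [249.2 285.7] [361.3 225.7]
85 -97.5 [267.9 344.6] [314.4 198.5]
85 97.5 [349.5 320.1] [258.8 229.5]
-85 97.5 [324.7 265.1] [305.4 261.1]
```

View pics/z.png

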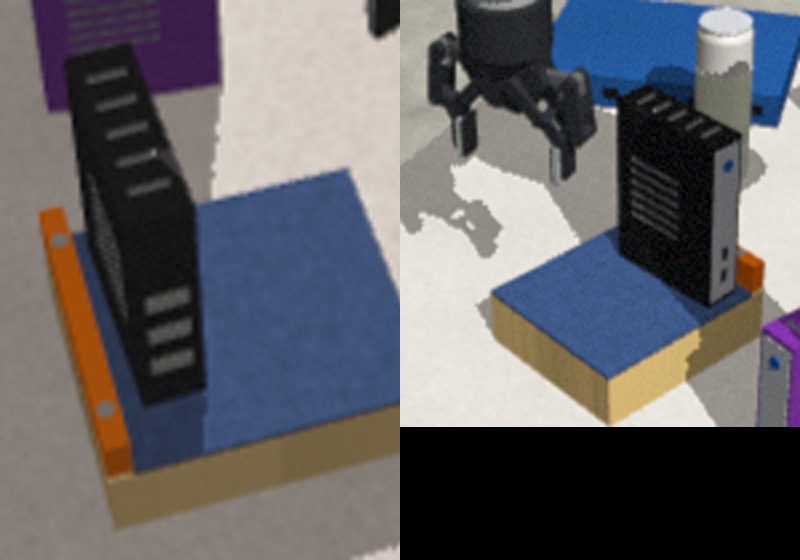

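The crop confirms the riser corners to about 2 px. The open fingertips sit about 12 mm behind the TCP and ±50 mm along tool y. Next I'll fit the riser and box pose and compute the approach.

```bash
python3 - <<'E'
from h import *
from scipy.optimize import least_squares
obs=[('side',-85,97.5,303.4,262.1),('side',85,97.5,259.5,229.5),('scene',-85,97.5,327,267),('scene',85,-97.5,267.5,344)]
def P(q,i,j,z): 
    c,s=np.cos(q[2]),np.sin(q[2]); return [q[0]+c*i-s*j,q[1]+s*i+c*j,z]
def f(q): return np.ravel([np.array(proj(c,P(q,i/1e3,j/1e3,.06)))-[u,v] for c,i,j,u,v in obs]).tolist()+[(q[0]-.5757)/.003,(q[1]+.1063)/.003]
r=least_squares(f,[.5757,-.1063,-.3],x_scale=[.01,.01,.1]);print(r.x,np.round(r.fun,1))
# box top corners: scene, side
ob=[('scene',-60,-19,240+67/4,225+60/4),('scene',-60,19,240+130/4,225+43/4),('scene',60,19,240+193/4,225+202/4),
('side',60,19,225+220/2.667,120+97/2.667),('side',-60,19,225+315/2.667,120+150/2.667),('side',-60,-19,225+342/2.667,120+134/2.667)]
def g(q): return np.ravel([np.array(proj(c,P(q,i/1e3,j/1e3,.235)))-[u,v] for c,i,j,u,v in ob])
b=least_squares(g,[.548,-.145,-.3],x_scale=[.01,.01,.1]);print(b.x,np.round(b.fun,1))
q=r.x;c,s=np.cos(q[2]),np.sin(q[2]);d=b.x[:2]-q[:2]
print('box in riser frame',c*d[0]+s*d[1],-s*d[0]+c*d[1],'gap',-s*d[0]+c*d[1]+.0825-.019)
E
```

```text
[ 0.57624488 -0.10513722 -0.32967679] [-0.  -0.9 -1.1 -0.7 -0.5 -1.4 -0.4 -0.2  0.2  0.4]
[ 0.54623668 -0.14975842 -0.30824592] [-1.2 -1.5 -0.1 -1.4 -0.3  0.5 -1.3 -0.1 -1.2 -0.7  0.1 -0.8]
box in riser frame -0.013946619543034472 -0.05193298892585464 gap 0.011567011074145362
```

Request:
play_rows:
  plan: [0, 0, -0.7, 1, 0, 0, -0.7, 1, 0, 0, 0, 1, 0, 0, 0, 1, 0, 0, 0, 1, 0, 0, 0, 1, 0, 0, 0, 1, 0, 0, 0, 1, 0, 0, 0, 1, 0, 0, 0, 1, 0, 0, 0, 1, 0, 0, 0, 1, 0, 0, 0, 1, 0, 0, 0, 1, 0, 0, 0, 1, 0, 0, 0, 1, 0, 0, 0, 1, 0, 0, 0, 1, 0, 0, 0, 1, 0, 0, 0, 1]
  jaw: 0

```text
t: 2.57
position: [0.625, 0.0, 0.2733]
tool_rot: [3.142, 0.0, -0.033]
force: [0.3, -0.1, -1.2]
grip_width: 0.0854
gripper_force: 0.0
```

Request:
play_rows:
  plan: [0, 0, 0, 1, 0, 0, 0, 1, 0, 0, 0, 1, 0, 0, 0, 0.63, 0.07, 0.7, 0, 0, 0.07, 0.7, 0, 0, 0.07, 0.7, 0, 0, 0.07, 0.7, 0, 0, 0.07, 0.7, 0, 0, 0.07, 0.7, 0, 0, 0.07, 0.7, 0, 0, 0.07, 0.67, 0, 0, 0, 0, 0, 0, 0, 0, 0, 0]

```text
t: 3.73
position: [0.5882, -0.1648, 0.2733]
tool_rot: [-3.141, 0.0, -0.322]
force: [0.6, 0.0, 1.0]
grip_width: 0.0852
gripper_force: 0.0
```

```bash
cat >> h.py <<'E'
YAW=-.32; O=np.array([.576,-.1055])
def rf(p): # world -> (x', distance from stop face, z above mat) mm
    d=np.array(p)[:2]-O; c,s=np.cos(YAW),np.sin(YAW)
    return np.round([1e3*(c*d[0]+s*d[1]),1e3*(-s*d[0]+c*d[1])+82.5,1e3*p[2]-60],1)
def st():
    s=manip.sense(); f=s['force']; c,n=np.cos(YAW),np.sin(YAW)
    print('t',round(s['t'],2),'tcp',rf(s['position']),'yaw',round(s['tool_rot'][2],3),'F',np.round([c*f[0]+n*f[1],-n*f[0]+c*f[1],f[2]],1))
E
python3 - <<'E'
from h import *
st(); a=snap('scene','s2'); b=snap('side','d2')
cv2.imwrite('pics/z2.png',np.hstack([cv2.resize(a[180:380,200:380],(400,444)),cv2.resize(b[80:280,225:405],(400,444))])[:,:,::-1])
E
```

```text
t 3.73 tcp [ 30.2  30.1 213.3] yaw -0.322 F [0.5 0.2 1. ]
```

View pics/z2.png

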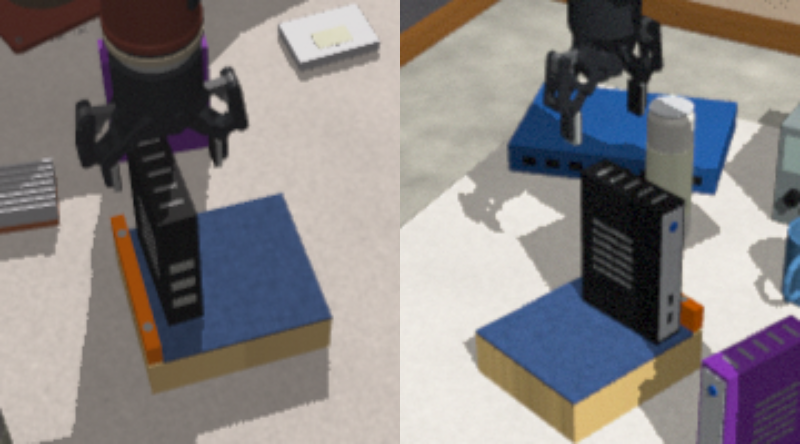

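Request:
play_rows:
  plan: [0, 0, 0.5, 0, 0, 0, 0.7, 0, 0, 0, 0.7, 0, 0, 0, 0.7, 0, 0, 0, 0, 0, 0, 0, 0, 0, 0, 0, 0, 0]
  jaw: 75
  force: 20

```text
t: 4.42
position: [0.5892, -0.1635, 0.1967]
tool_rot: [3.142, -0.002, -0.319]
force: [1.1, 0.5, 0.5]
grip_width: 0.0605
gripper_force: 0.0
```

```bash
python3 - <<'E'
from h import *
st(); print(manip.sense()['grip_width'])
E
```

```text
t 4.42 tcp [ 30.8  31.6 136.7] yaw -0.319 F [0.9 0.9 0.5]
0.060468003748562565
```

Request:
play_rows:
  plan: [0, -0.2, 0, 0, 0, -0.2, 0, 0, 0, -0.2, 0, 0, 0, -0.1, 0, 0, 0, -0.1, 0, 0, 0, -0.1, 0, 0, 0, -0.1, 0, 0, 0, -0.1, 0, 0, 0, 0, 0, 0]

```text
t: 5.17
position: [0.5989, -0.1319, 0.1951]
tool_rot: [-3.141, 0.0, -0.319]
force: [0.3, 0.0, -0.3]
grip_width: 0.0602
gripper_force: 0.0
```

```bash
python3 - <<'E'
from h import *
st()
a=snap('side','d3')
for n in('computer_top','computer_edge'):
    for r in manip.pinpoint('side',n): print(n,round(r['score'],2),rf(r['xyz']))
E
```

```text
t 5.17 tcp [ 30.   64.6 135.1] yaw -0.319 F [ 0.2  0.1 -0.3]
computer_top 0.89 [-16.1  59.3 176.7]
computer_top 0.76 [-239.9   78.   115.3]
computer_edge 0.8 [-12.4  52.3   0.2]
computer_edge 0.75 [-224.2   82.2  -60.3]
```

Request:
play_rows:
  plan: [0, -0.1, 0, 0, 0, -0.07, 0, 0, 0, -0.07, 0, 0, 0, -0.05, 0, 0, 0, -0.05, 0, 0, 0, 0, 0, 0, 0, 0, 0, 0, 0, 0, 0, 0, 0, 0, 0, 0]

```text
t: 6.07
position: [0.602, -0.1229, 0.1953]
tool_rot: [-3.142, -0.0, -0.32]
force: [0.7, -0.2, 0.0]
grip_width: 0.06
gripper_force: 0.2
```

```bash
python3 - <<'E'
from h import *
st()
a=snap('side','d4')
for n in('computer_top','computer_edge'):
    for r in manip.pinpoint('side',n): print(n,round(r['score'],2),rf(r['xyz']))
E
```

```text
t 6.07 tcp [ 30.2  74.2 135.3] yaw -0.32 F [0.7 0.  0. ]
computer_top 0.88 [-14.1  86.  172.5]
computer_top 0.78 [-240.2   75.4  113.7]
computer_edge 0.82 [-225.3   81.9  -60.9]
computer_edge 0.58 [-11.4  50.2   1.3]
```

Request:
play_rows:
  plan: [0, 0, 0.05, 0, 0, 0, 0.05, 0, 0, -0.1, 0.05, 0, 0, -0.1, 0, 0, 0, -0.1, 0, 0, 0, -0.1, 0, 0, 0, -0.1, 0, 0, 0, -0.05, 0, 0, 0, 0, 0, 0, 0, 0, 0, 0]
  jaw: 37

```text
t: 7.05
position: [0.6074, -0.107, 0.191]
tool_rot: [-3.141, -0.0, -0.319]
force: [0.3, 0.6, 0.6]
grip_width: 0.0731
gripper_force: 0.6
```

```bash
cat >> h.py <<'E'
def look(n,cams=('side',)):
    st()
    for c in cams:
        snap(c,c+n)
        for k in('computer_top','computer_edge'):
            for r in manip.pinpoint(c,k):
                q=rf(r['xyz'])
                if abs(q[0])<100: print(c,k,round(r['score'],2),q)
E
python3 -c "
from h import *
look('5',('side','scene')); print(manip.sense()['grip_width'])"
```

```text
t 7.05 tcp [ 30.2  90.9 131. ] yaw -0.319 F [0.1 0.7 0.6]
side computer_top 0.93 [-14.9 112.1 164.5]
side computer_edge 0.88 [-12.8  51.3   0.6]
scene computer_top 0.81 [-11.4 116.5 165. ]
scene computer_top 0.25 [ 1.   0.9 -1.4]
scene computer_edge 0.67 [-11.4  48.1   1.3]
0.0730379204245812
```

Request:
play_rows:
  plan: [0.116, -0.005, 0, -1, 0.116, -0.005, 0, -1, 0.116, -0.005, 0, -1, 0.116, -0.005, 0, -1, 0.116, -0.005, 0, -1, 0.116, -0.005, 0, -1, 0.116, -0.005, 0, -1, 0.116, -0.005, 0, -1, 0.116, -0.005, 0, -1, 0.116, -0.005, 0, -1, 0.116, -0.005, 0, -1]

```text
t: 8.27
position: [0.6439, -0.1028, 0.1906]
tool_rot: [-3.141, 0.001, 0.564]
force: [-0.3, 1.3, 0.5]
grip_width: 0.0729
gripper_force: 0.4
```

```bash
python3 - <<'E'
from h import *
look('6',('side','scene'))
a,b=[cv2.imread(f'pics/{c}6.png') for c in('scene','side')]
cv2.imwrite('pics/z6.png',np.hstack([cv2.resize(a[180:380,200:380],(400,444)),cv2.resize(b[80:280,225:405],(400,444))]))
E
```

```text
t 8.27 tcp [ 63.6 106.4 130.6] yaw 0.564 F [-0.7  1.2  0.5]
side computer_top 0.95 [-15.6 106.8 167.5]
side computer_edge 0.82 [-14.1  47.7   3.6]
side computer_edge 0.38 [ -0.3  84.9 -59.9]
scene computer_top 0.82 [-11.5 108.  168.7]
scene computer_edge 0.93 [-9.2 50.1 -0.4]
```

View pics/z6.png

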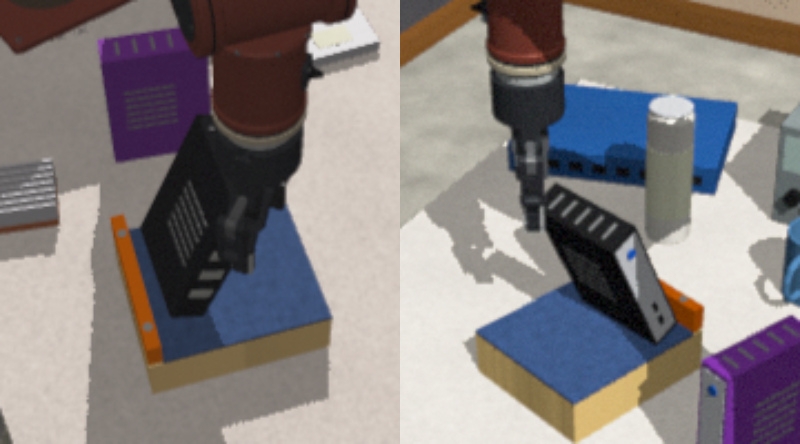

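The box leans at about 25° on the front finger (side crop 540,210), and the back finger has swung clear of its +x end. I'll finish the rotation.

Request:
play_rows:
  plan: [0.116, -0.005, 0, -1, 0.116, -0.005, 0, -1, 0.116, -0.005, 0, -1, 0.116, -0.005, 0, -1, 0.116, -0.005, 0, -1, 0.116, -0.005, 0, -1, 0.116, -0.005, 0, -1, 0.116, -0.005, 0, -1, 0.08, 0, 0, -0.6, 0, 0, 0, 0]

```text
t: 9.4
position: [0.6622, -0.0789, 0.1907]
tool_rot: [-3.141, -0.0, 1.249]
force: [-0.3, 1.0, 0.9]
grip_width: 0.0733
gripper_force: 0.4
```

```bash
python3 - <<'E'
from h import *
look('7',('side','scene'))
E
```

```text
t 9.4 tcp [ 73.4 134.8 130.7] yaw 1.249 F [-0.6  0.8  0.9]
side computer_top 0.56 [-14.2 106.6 166.1]
side computer_edge 0.8 [-11.1  49.8   3.9]
scene computer_top 0.69 [-10.6 109.8 166.8]
scene computer_edge 0.71 [-10.1  47.9   0.7]
```

Request:
play_rows:
  plan: [0, 0, 0, -0.5, 0, -0.24, 0, 0, 0, -0.24, 0, 0, 0, -0.24, 0, 0, 0, -0.24, 0, 0, 0, -0.24, 0, 0, 0, -0.24, 0, 0, 0, -0.24, 0, 0, 0, -0.24, 0, 0, 0, -0.24, 0, 0, 0, -0.24, 0, 0, 0, -0.24, 0, 0, 0, -0.24, 0, 0, 0, 0, 0, 0.5, 0, 0, 0, 0]

```text
t: 10.95
position: [0.5785, -0.0549, 0.1908]
tool_rot: [-3.141, 0.0, 1.247]
force: [-0.3, 0.9, -0.6]
grip_width: 0.0731
gripper_force: 0.4
```

```bash
python3 - <<'E'
from h import *
look('8',('side','scene'))
E
```

```text
t 10.95 tcp [-13.5 131.3 130.8] yaw 1.247 F [-0.6  0.8 -0.6]
side computer_top 0.85 [-16.7 102.5 169.7]
side computer_edge 0.83 [-14.7  51.2  -0.4]
scene computer_top 0.68 [-11.9 107.9 167.9]
scene computer_edge 0.84 [-11.3  49.3   1.1]
```

Request:
play_rows:
  plan: [0.18, 0, 0.08, 0, 0.18, 0, 0.09, 0, 0.18, 0, 0.09, 0, 0.17, 0, 0.11, 0, 0.17, 0, 0.11, 0, 0.17, 0, 0.11, 0, 0.16, 0, 0.13, 0, 0.16, 0, 0.13, 0, 0.16, 0, 0.13, 0, 0, 0, 0, 0]

```text
t: 12.08
position: [0.5939, -0.0104, 0.1604]
tool_rot: [-3.141, -0.001, 1.249]
force: [2.1, 2.9, 1.0]
grip_width: 0.0731
gripper_force: 1.7
```

```bash
python3 - <<'E'
from h import *
look('9',('side','scene'))
E
```

```text
t 12.08 tcp [-12.9 178.4 100.4] yaw 1.249 F [1.1 3.4 1. ]
side computer_top 0.6 [-13.9 154.2 142.6]
side computer_edge 0.86 [-11.3  50.    2.9]
scene computer_top 0.74 [-12.2 155.3 142.8]
scene computer_edge 0.96 [-9.9 48.5  0.6]
```

Request:
play_rows:
  plan: [0.11, 0, 0.11, 0, 0.11, 0, 0.11, 0, 0.11, 0, 0.11, 0, 0.1, 0, 0.1, 0, -0.05, 0, 0, 0, -0.07, 0, 0, 0, -0.07, 0, 0, 0, -0.07, 0, 0, 0, 0, 0, 0, 0]

```text
t: 13.13
position: [0.5953, -0.0073, 0.1486]
tool_rot: [-3.141, 0.0, 1.248]
force: [1.1, 3.0, 0.5]
grip_width: 0.073
gripper_force: 1.8
```

```bash
python3 - <<'E'
from h import *
look('10',('side','scene'))
E
```

```text
t 13.13 tcp [-12.6 181.8  88.6] yaw 1.248 F [0.1 3.2 0.5]
side computer_top 0.89 [-16.  160.1 131.4]
side computer_top 0.7 [  1.1  81.5 -60.8]
side computer_edge 0.86 [-13.9  40.6   2.7]
scene computer_top 0.9 [-12.1 163.4 131.1]
scene computer_edge 0.9 [-11.9  39.2  -2.2]
```

Request:
play_rows:
  plan: [-0.07, 0, 0, 0, -0.07, 0, 0, 0, -0.07, 0, 0, 0, -0.07, 0, 0, 0, -0.06, 0, 0, 0, 0, 0, 0, 0]

```text
t: 13.93
position: [0.592, -0.017, 0.1485]
tool_rot: [-3.141, 0.0, 1.248]
force: [1.1, 3.5, 1.0]
grip_width: 0.0728
gripper_force: 1.8
```

```bash
python3 - <<'E'
from h import *
look('11',('side','scene'))
E
```

```text
t 13.93 tcp [-12.6 171.5  88.5] yaw 1.248 F [-0.1  3.7  1. ]
side computer_top 0.69 [-18.2 150.  131. ]
side computer_top 0.44 [ 0.7  0.7 -3.1]
side computer_edge 0.74 [-15.4  29.8   2.7]
scene computer_top 0.84 [-14.7 151.4 130.2]
scene computer_edge 0.64 [-12.2  29.7  -1.9]
scene computer_edge 0.27 [ 1.1  0.5 -1.9]
```

Request:
play_rows:
  plan: [0.03, 0, 0.12, 0, 0.03, 0, 0.12, 0, 0.03, 0, 0.12, 0, 0.03, 0, 0.12, 0, 0, 0, 0, 0, 0.045, 0, 0.13, 0, 0.045, 0, 0.13, 0, 0.045, 0, 0.13, 0, 0.045, 0, 0.13, 0, 0, 0, 0, 0]

```text
t: 15.07
position: [0.5944, -0.0077, 0.1171]
tool_rot: [-3.14, 0.0, 1.249]
force: [0.5, 2.4, -2.2]
grip_width: 0.0731
gripper_force: 1.4
```

```bash
python3 - <<'E'
from h import *
look('12',('side','scene'))
a,b=[cv2.imread(f'pics/{c}12.png') for c in('scene','side')]
cv2.imwrite('pics/z12.png',np.hstack([cv2.resize(a[180:380,200:380],(400,444)),cv2.resize(b[80:280,225:405],(400,444))]))
E
```

```text
t 15.07 tcp [-13.3 181.1  57.1] yaw 1.249 F [-0.3  2.4 -2.2]
side computer_top 0.71 [-17.6 163.4 101. ]
side computer_edge 0.69 [-13.9  18.7   2.5]
scene computer_top 0.81 [-13.8 165.7 103.9]
scene computer_edge 0.89 [-10.3  14.7  -0.3]
scene computer_edge 0.55 [ -78.7 -225.1  -60.4]
```

View pics/z12.png

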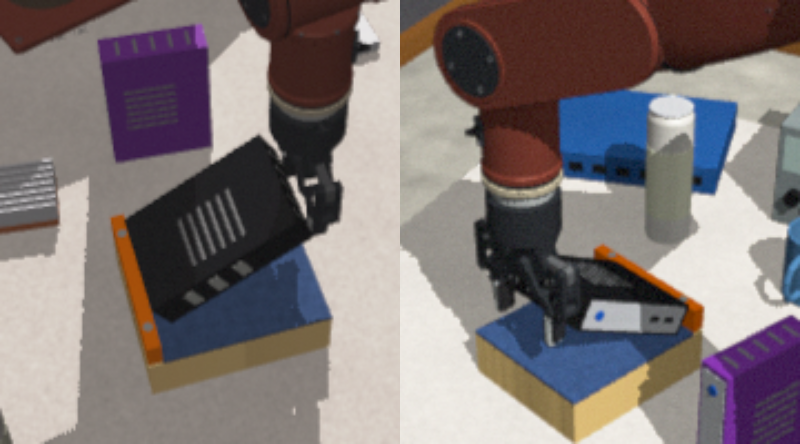

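The box is at about 61° with the fingers in front of its top edge (side crop tip at 550,345), and the foot is at the stop. I need the tip's margin below the edge, because the tip can't go below mat height there.

```bash
python3 - <<'E'
from h import *
for u,v in((292.5,235),(292.5,234),(293.5,235)):
  for z in (.12,.125,.13,.135,.14): print(u,v,z,rf(onz('side',u,v,z)))
E
```

```text
292.5 235 0.12 [-50.2 183.2  60. ]
292.5 235 0.125 [-55.  187.3  65. ]
292.5 235 0.13 [-59.9 191.4  70. ]
292.5 235 0.135 [-64.7 195.5  75. ]
292.5 235 0.14 [-69.6 199.6  80. ]
292.5 234 0.12 [-47.4 180.7  60. ]
292.5 234 0.125 [-52.2 184.8  65. ]
292.5 234 0.13 [-57.1 189.   70. ]
292.5 234 0.135 [-62.  193.1  75. ]
292.5 234 0.14 [-66.9 197.2  80. ]
293.5 235 0.12 [-51.8 181.5  60. ]
293.5 235 0.125 [-56.6 185.6  65. ]
293.5 235 0.13 [-61.5 189.7  70. ]
293.5 235 0.135 [-66.3 193.9  75. ]
293.5 235 0.14 [-71.2 198.   80. ]
```

Request:
play_rows:
  plan: [0, 0, -0.06, 0, 0, 0, -0.06, 0, 0, 0, -0.06, 0, 0, 0, -0.06, 0, 0, 0, -0.06, 0, 0, 0, -0.06, 0, 0, 0, 0, 0]

```text
t: 15.95
position: [0.5953, -0.008, 0.1299]
tool_rot: [3.141, -0.0, 1.248]
force: [0.8, 2.7, -1.2]
grip_width: 0.0733
gripper_force: 1.5
```

```bash
python3 - <<'E'
from h import *
look('13',('side','scene'))
E
```

```text
t 15.95 tcp [-12.3 181.2  69.9] yaw 1.248 F [-0.1  2.8 -1.2]
side computer_top 0.77 [-18.2 162.2 101.3]
side computer_edge 0.66 [-13.6  20.   -0.1]
scene computer_top 0.89 [-11.4 166.9 102.3]
scene computer_top 0.37 [-1.9  1.8  1.8]
scene computer_edge 0.82 [-14.4  17.8  -1.5]
```

Request:
play_rows:
  plan: [0, 0, 0.08, 0, 0.02, 0, 0.11, 0, 0.02, 0, 0.11, 0, 0.02, 0, 0.11, 0, 0.02, 0, 0.11, 0, 0, 0, 0, 0]

```text
t: 16.75
position: [0.5962, -0.0045, 0.113]
tool_rot: [3.141, -0.002, 1.248]
force: [4.0, 6.4, -0.4]
grip_width: 0.073
gripper_force: 3.6
```

```bash
python3 - <<'E'
from h import *
look('14',('side','scene'))
E
```

```text
t 16.75 tcp [-12.6 184.7  53. ] yaw 1.248 F [ 1.8  7.3 -0.4]
side computer_top 0.97 [-16.2 166.5  84.9]
side computer_edge 0.58 [-13.8  12.2   1.7]
scene computer_top 0.62 [-14.4 170.8  86.5]
scene computer_edge 0.83 [-11.7  13.2  -0.1]
```

Request:
play_rows:
  plan: [0.02, 0, 0.1, 0, 0.02, 0, 0.1, 0, 0.02, 0, 0.1, 0, 0.015, 0, 0.1, 0, 0.015, 0, 0.1, 0, 0, 0, 0, 0]

```text
t: 17.55
position: [0.5969, -0.002, 0.0978]
tool_rot: [-3.142, -0.002, 1.248]
force: [3.5, 6.3, -1.8]
grip_width: 0.0733
gripper_force: 3.6
```

```bash
python3 - <<'E'
from h import *
look('15',('side','scene'))
E
```

```text
t 17.55 tcp [-12.7 187.4  37.8] yaw 1.248 F [ 1.4  7.1 -1.8]
side computer_top 0.6 [-18.8 171.   70. ]
side computer_edge 0.78 [-13.6   9.5   2.4]
scene computer_top 0.58 [-14.9 176.4  73.3]
scene computer_edge 0.76 [-12.1   5.4   0.4]
scene computer_edge 0.56 [ 0.5 -0.6  3.4]
```

Request:
play_rows:
  plan: [0.01, 0, 0.1, 0, 0.01, 0, 0.1, 0, 0.01, 0, 0.1, 0, 0.005, 0, 0.1, 0, 0.005, 0, 0.1, 0, 0, 0, 0.08, 0, 0, 0, 0, 0]

```text
t: 18.43
position: [0.5973, -0.0006, 0.0804]
tool_rot: [-3.142, -0.002, 1.248]
force: [4.0, 6.5, -2.4]
grip_width: 0.073
gripper_force: 4.1
```

```bash
python3 - <<'E'
from h import *
look('16',('side','scene'))
E
```

```text
t 18.43 tcp [-12.8 188.8  20.4] yaw 1.248 F [ 1.7  7.4 -2.4]
side computer_top 0.58 [-19.2 175.   57. ]
side computer_edge 0.68 [-13.4   8.3   4. ]
scene computer_top 0.83 [-12.  174.1  54.8]
scene computer_edge 0.66 [-11.2   7.3   3.8]
```

Request:
play_rows:
  plan: [-0.005, 0, 0.08, 0, -0.005, 0, 0.08, 0, -0.005, 0, 0.08, 0, -0.005, 0, 0.08, 0, -0.005, 0, 0.08, 0, -0.005, 0, 0.08, 0, 0, 0, 0, 0]

```text
t: 19.32
position: [0.5974, -0.0008, 0.0661]
tool_rot: [3.141, -0.003, 1.248]
force: [4.9, 9.8, -3.6]
grip_width: 0.0729
gripper_force: 5.7
```

```bash
python3 - <<'E'
from h import *
look('17',('side','scene'))
E
```

```text
t 19.32 tcp [-12.6 188.6   6.1] yaw 1.248 F [ 1.6 10.8 -3.6]
side computer_top 0.63 [-17.2 174.4  39.9]
side computer_edge 0.84 [-16.    5.3   1.9]
scene computer_top 0.58 [-14.1 181.1  40. ]
scene computer_edge 0.69 [-14.6   1.6   0.4]
```

Request:
play_rows:
  plan: [-0.005, 0, 0.07, 0, -0.005, 0, 0.07, 0, -0.007, 0, 0.07, 0, -0.007, 0, 0.07, 0, -0.007, 0, 0.07, 0, 0, 0, 0, 0]

```text
t: 20.12
position: [0.5973, -0.0011, 0.056]
tool_rot: [3.141, -0.004, 1.248]
force: [5.6, 13.5, -1.6]
grip_width: 0.073
gripper_force: 0.7
```

```bash
python3 - <<'E'
from h import *
look('18',('side','scene'))
a,b=[cv2.imread(f'pics/{c}18.png') for c in('scene','side')]
cv2.imwrite('pics/z18.png',np.hstack([cv2.resize(a[180:380,200:380],(400,444)),cv2.resize(b[80:280,225:405],(400,444))]))
E
```

```text
t 20.12 tcp [-12.6 188.3  -4. ] yaw 1.248 F [ 1.  14.6 -1.6]
side computer_top 0.63 [-16.8 176.   32.2]
side computer_edge 0.78 [-13.8   4.    2.7]
scene computer_top 0.91 [-14.3 177.6  29.2]
scene computer_edge 0.7 [-14.4  -3.6  -0.8]
```

View pics/z18.png

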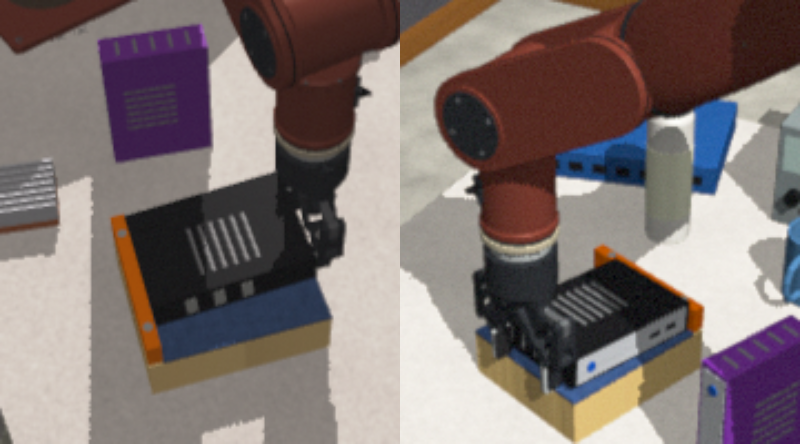

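Request:
play_rows:
  plan: [0, 0, 0.05, 0, 0.01, 0, 0.04, 0, 0.02, 0, 0, 0, 0.03, 0, 0, 0, 0.05, 0, 0, 0, 0.1, 0, 0, 0, 0, 0, 0, 0, 0, 0, -0.3, 0, 0, 0, -0.1, 0, 0, 0, 0, 0]

```text
t: 21.25
position: [0.5997, 0.0018, 0.0674]
tool_rot: [3.139, -0.0, 1.248]
force: [0.7, -0.5, 1.1]
grip_width: 0.0731
gripper_force: 0.0
```

```bash
python3 - <<'E'
from h import *
look('19',('side','scene'))
E
```

```text
t 21.25 tcp [-11.3 191.8   7.4] yaw 1.248 F [ 0.9 -0.3  1.1]
side computer_top 0.56 [-16.3 177.8  18.5]
side computer_edge 0.79 [-14.2   0.1   1.7]
side computer_edge 0.26 [-16.3 179.3  19. ]
scene computer_top 0.71 [-14.2 178.9  17.8]
scene computer_edge 0.96 [-14.   -0.1   1.1]
```

Request:
play_rows:
  plan: [-0.04, 0, 0, 0, -0.04, 0, 0, 0, -0.04, 0, 0, 0, -0.03, 0, 0, 0, -0.02, 0, 0, 0, -0.02, 0, 0, 0, 0, 0, 0, 0, 0, 0, 0, 0]

```text
t: 22.22
position: [0.5967, -0.0023, 0.0656]
tool_rot: [-3.141, -0.001, 1.248]
force: [1.5, 5.1, -0.7]
grip_width: 0.0727
gripper_force: 2.6
```

```bash
python3 -c "
from h import *
st()"
```

```text
t 22.22 tcp [-12.8 187.    5.6] yaw 1.248 F [-0.2  5.3 -0.7]
```

Request:
play_rows:
  plan: [-0.02, 0, 0, 0, -0.02, 0, 0, 0, -0.02, 0, 0, 0, 0, 0, 0, 0, 0, 0, 0, 0]

```text
t: 22.63
position: [0.5969, -0.0024, 0.0657]
tool_rot: [3.141, -0.004, 1.248]
force: [4.5, 10.6, -2.9]
grip_width: 0.0731
gripper_force: 5.8
```

```bash
python3 -c "
from h import *
st()"
```

```text
t 22.63 tcp [-12.6 186.9   5.7] yaw 1.248 F [ 1.  11.5 -2.9]
```

Request:
play_rows:
  plan: [-0.02, 0, 0, 0, -0.02, 0, 0, 0, -0.02, 0, 0, 0, 0, 0, 0, 0, 0.05, 0, 0, 0, 0.1, 0, 0, 0, 0.4, 0, 0, 0, 0.6, 0, 0, 0, 0.6, 0, 0, 0, 0, 0, -0.7, 0, 0, 0, -0.9, 0, 0, 0, -0.9, 0, 0, 0, -0.9, 0, 0.5, 0, -0.9, 0, 0.5, 0, -0.5, 0, 0, 0, 0, 0, 0, 0, 0, 0]

```text
t: 24.05
position: [0.6224, 0.0722, 0.2107]
tool_rot: [3.139, 0.0, 1.25]
force: [-1.1, 0.7, -0.4]
grip_width: 0.073
gripper_force: 0.0
```

```bash
python3 - <<'E'
from h import *
look('20',('side','scene'))
a,b=[cv2.imread(f'pics/{c}20.png') for c in('scene','side')]
cv2.imwrite('pics/z20.png',np.hstack([cv2.resize(a[230:370,230:360],(400,430)),cv2.resize(b[140:300,245:395],(400,430))]))
E
```

```text
t 24.05 tcp [-11.9 265.7 150.7] yaw 1.25 F [-1.3  0.3 -0.4]
side computer_top 0.77 [-16.6 177.2  19.6]
side computer_edge 0.74 [-12.9   2.1  -0.4]
side computer_edge 0.73 [ -76.5 -227.6  -60.7]
scene computer_top 0.86 [ -9.2 180.3  18.3]
scene computer_edge 0.68 [-15.5  -0.6   1.4]
```

View pics/z20.png

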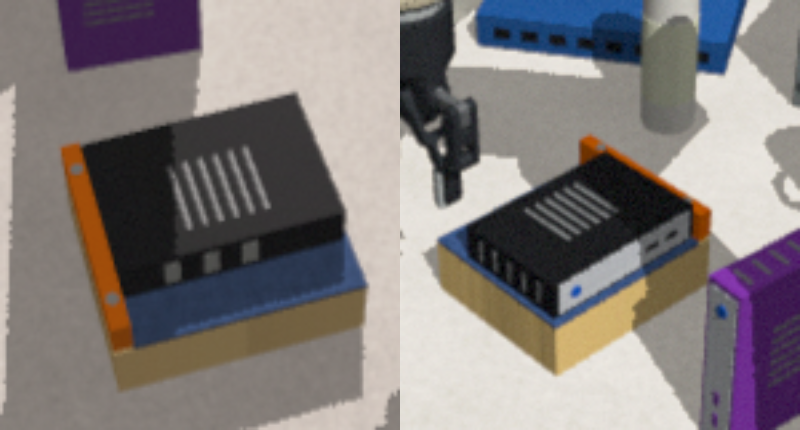

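The computer lies flat, flush and square against the orange stop in both views, and the hand is clear, so I'm handing in.

```bash
python3 -c "
from cell import manip
print(manip.close_job())"
```

```text
the job is handed in; nothing more can be done
None
```

The computer was tipped and eased down under finger support, pushed flush and square against the orange stop, and the hand withdrawn; I handed the job in at about 24 s of the 61 s, and the system returned no verdict.

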